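# Pull the thick sanding drums from the clip strip

## Robot

A 6-joint arm with a two-finger parallel gripper is mounted at the origin on the work surface. World frame = base frame: x ahead of the robot, y to its left, z up, the work surface at z = 0. Lengths are in m, angles in rad, forces in N, time in s.
With the tool pointing down it reaches from about 0.35 to 0.775 m from the base axis. Payload 5.5 kg.
Tool frame: the origin (TCP) lies at the very end of the fingers, on their centre line; the grasp point (between the pads) lies 19 mm behind it (env.grip_point_offset is the distance from the TCP to the grasp point, in m); z points along the fingers, y is the line along which they close (so a half turn about z gives the same grasp; the last joint's range is limited). The gripper opens to 85 mm and grips with 20 to 120 N. Pads are 22 mm wide; open, the fingers measure 114 mm over their backs; the gripper's body (76 mm by 85 mm) begins 54 mm behind the grasp point. The pads swing forward as they close: fully open they stand 13 mm farther back than shut.
Start: joints at [-1.481, 0.313, 0.046, 1.304, 0, 1.431], TCP at [0.131, -0.56, 0.231] pointing down, gripper open.
Joint ranges: [-2.76, 2.76], [-0.86, 1.69], [-1.03, 1.26], [-2.2, 2.34], [-1.47, 1.5], [-3.14, 3.14]. Speed limits (rad/s): [2.57, 2.57, 3.14, 3.14, 3.14, 3.14].

## Interface

Orientations are given as a unit quaternion [w, x, y, z].
In Python, from workcell import sensors, imaging, workorder, env gives the robot as it stands.
- The arm moves only by the shell command python3 -m handwheel 'ROWS' [FORCE]. ROWS is JSON, a list of rows, each a list of 5 numbers: the shift along the tool's x, y, z in mm, then the turn about the tool's z in rad, then the opening, from 0 (shut) to 1 (fully open). A call has 1 to 8 rows; each row is the pose to reach, as a shift and turn from the pose commanded when the call began, along the tool's axes at that moment; what a row does not reach only later rows make up. A row lasts 1/10 s, in which the tool goes at most 50 mm and 8.59 degrees, less where a joint would pass 70% of its speed; a pose out of reach is approached as far as the arm can. A call with a gripper value outside its range is refused whole. The fingers move at their own pace and stop on an object; FORCE is the grip in N (left out, the last holds). Time passes only in rows, so rows that repeat a pose let the fingers close. It gives the time, the measured TCP pose, the force, the opening and the grip force at its end, in the units of the state.
- sensors.get_state(): the state, without advancing time (a new reading comes with each control period).
- imaging.read_camera(name): name is "side" or "top" or "wrist"; returns a dict with "color" (400x640x3 uint8, blue, green, red), "z_map" (400x640 float32, m along the optical axis (not along the pixel's ray), 0 where there is no reading), "fx", "fy", "cx", "cy" (pixels), "k1" (the pictures are not rectified: a ray, as slopes to the right and down, at radius r is drawn at 1 + k1 r^2 times it, then the intrinsics apply), "xyz" and "rotation" of the camera in the world. Camera axes: x right, y down, z forward; pixel columns grow to the right and rows downward; lengths in m; the calibration is good to about 2 mm. A picture is of the moment at which its call begins.
- workorder.hand_in(): hands the job in; it is judged then, once.
The state is a dict: "clock": time; "joint_pos": joint angles; "qvel": joint speeds; "tau": joint torques, N m; "tcp_pos": TCP position; "orientation": TCP orientation; "wrist_force": force on the tool from outside, world axes, zero at the start; "ft_torque": the same for the moment, N m; "finger_gap": finger opening in m; "grip_force": force on a finger pad.
Only numpy, scipy, OpenCV 4.12 (cv2) and the standard library are available. Lean on these libraries where they do the work, as an engineer would, in place of code of your own. Each camera call takes 0.05 s, during which the arm holds its last target. There are 200 camera calls.

## Task

Of the three sanding drums held upright in the sprung clip strip, pull out the two thick ones, one at a time, and stand each upright in the shallow steel tray: the first must stand in the tray before the second leaves its clip. Leave the thin drum in its clip.

Things in the scene. Friction and masses are not known exactly. Their poses are not given: they have to be found in the camera images.
- drum_a_center (a point): One of two alike thick sanding drums, 95 mm tall, 0.15 to 0.3 kg, standing in any station of the clip strip. Foot: steel boss 30 mm across, 30 mm high, with a retaining groove; above it the brown sleeve, 40 mm across, to 90 mm up. Point: the drum's centre, 47.5 mm above its foot (grip here or up to 20 mm higher). z up; at the start x across the strip, y along it.
- drum_b_center (a point): The other thick drum, like drum_a. Strip: a fixed wooden bar 226 x 76 mm, 12 mm thick, stations 72 mm apart; drums' feet on its top, jaws reach 24 mm above its top. Neighbours are close: let the fingers close across the strip (x). At each station two spring jaws hold the boss by its groove: pulled straight up, it resists with about 5 to 15 N and is free after 20 mm.
- thin_center (a point): The thin sanding drum in the third station of the strip: same boss, same 95 mm height and same point and axes as the thick ones, but its sleeve is only 22 mm across. It stays in its clip.
- tray: Shallow open tray of dark steel, fixed to the bench, 160 mm (x) by 210 mm (y) outside, 24 mm high, walls and floor 4 mm thick. Origin at the centre of its underside, on the bench; z up, x across its short side, y along its long side. It is empty at the start and has room for both drums side by side along y.

How it is judged:
By the outcome, as a careful person would: the job done as asked, in the order asked, and still so for the second after the job is handed in, with the robot touching nothing.
It also fails if it takes over 58 s, if anything falls off the work surface, if the arm or the gripper's body presses on something with over 40 N, if the wrist force passes 120 N, or if a joint passes its speed limit or range.

## Working session

There is one attempt and no reset: what is moved stays moved. The work goes in short steps, Python scripts to look and compute and a shell command to move; the robot and the scene stay as the last step left them, time stands still between calls to the robot, and variables do not carry over. Pictures are saved under pics/ and viewed, at most 10 in all, crops included, and the job is handed in when it is done.

```bash
ls; mkdir -p pics; cat > h.py <<'E'
import numpy as np, cv2
from workcell import sensors, imaging, workorder, env
def cam(n):
    return imaging.read_camera(n)
def K(c): return np.array([[c['fx'],0,c['cx']],[0,c['fy'],c['cy']],[0,0,1]],float)
def rot(c):
    r=np.array(c['rotation'],float)
    if r.shape==(3,3): return r
    from scipy.spatial.transform import Rotation as R
    return R.from_quat(np.r_[r[1:],r[0]]).as_matrix()
def rays(c,uv):
    uv=np.asarray(uv,float).reshape(-1,1,2)
    n=cv2.undistortPoints(uv,K(c),np.array([c['k1'],0,0,0,0.]))[:,0]
    return np.c_[n,np.ones(len(n))]
def cloud(c):
    v,u=np.mgrid[:400,:640]
    r=rays(c,np.c_[u.ravel(),v.ravel()])*c['z_map'].reshape(-1,1)
    p=r@rot(c).T+np.array(c['xyz']); p[c['z_map'].ravel()==0]=np.nan
    return p.reshape(400,640,3)
def plane(c,uv,z):
    d=rays(c,uv)@rot(c).T; o=np.array(c['xyz'])
    return o+d*((z-o[2])/d[:,2])[:,None]
E
python3 - <<'E'
from h import *
for n in ['top','side']:
    c=cam(n); cv2.imwrite(f'pics/{n}0.png',c['color']); print(n,c['xyz'],np.round(rot(c),3).tolist(),c['fx'],c['k1'])
    np.savez(f'{n}0.npz',**c)
s=sensors.get_state(); print(s, env.grip_point_offset)
E
```

```text
pics
top [ 0.45855452 -0.00402987  0.95978171] [[0.007, -0.996, 0.086], [-1.0, -0.007, 0.003], [-0.003, -0.086, -0.996]] 513.5595394755659 -0.05934627707272962
side [ 0.35299271 -0.56432858  0.72871377] [[0.954, -0.22, 0.206], [-0.301, -0.698, 0.65], [0.001, -0.681, -0.732]] 443.0007339936442 -0.07309792462648786
{'clock': 0.1, 'joint_pos': array([-1.48059127e+00,  3.13934378e-01,  4.51063783e-02,  1.30358583e+00,
        2.56996426e-05,  1.43119784e+00]), 'qvel': array([-0.00089628,  0.00095732,  0.00201368, -0.00110042, -0.00273236,
       -0.00200188]), 'tau': array([ 2.22561466e-03, -4.81724238e+01,  2.99245119e+01,  1.28438906e-02,
       -2.06333248e-04, -1.21385632e-06]), 'tcp_pos': array([ 0.13093602, -0.55944056,  0.2304985 ]), 'orientation': array([-8.08189873e-04,  9.93405727e-01,  1.14649061e-01,  3.28174318e-05]), 'wrist_force': array([ 0.1278501 ,  0.92193337, -0.22989156]), 'ft_torque': array([ 0.00465672, -0.0752246 ,  0.03055274]), 'grip_force': 0.0, 'finger_gap': 0.08571880587023585} 0.0187
```

View pics/top0.png

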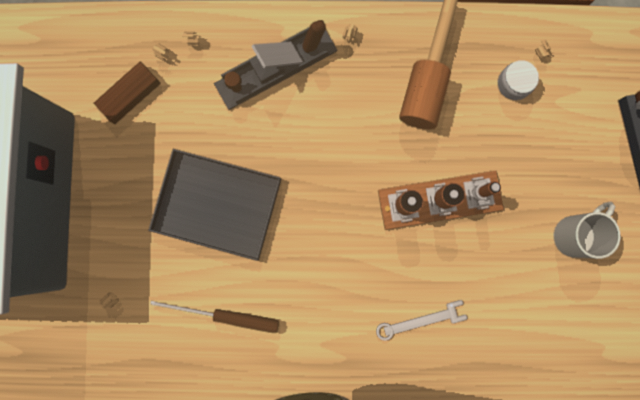

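View pics/side0.png

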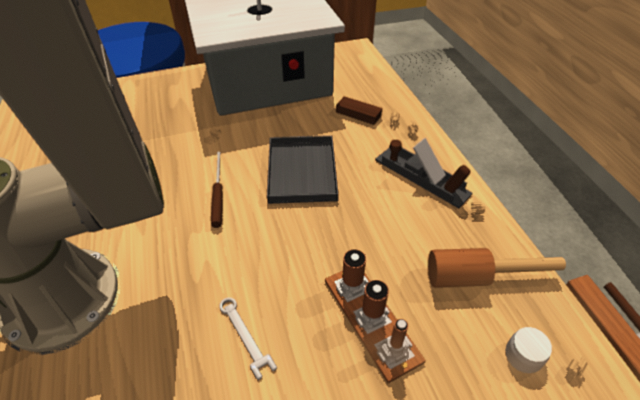

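The top view shows the thick drums at about (411,201) and (453,195), the thin one at (493,187), and the tray with corners near (174,150), (282,180), (262,260) and (151,230). The side view agrees: the thick drums' tops are at (354,257) and (377,289), the thin one's at (401,325).

```bash
python3 - <<'E'
from h import *
for n,box in [('top',(370,515,160,240)),('side',(320,430,240,385))]:
    c=dict(np.load(f'{n}0.npz')); p=cloud(c); m=np.zeros((400,640),bool); m[box[2]:box[3],box[0]:box[1]]=1
    t=m&(p[...,2]>.09)&(p[...,2]<.125)
    k,l,st,ce=cv2.connectedComponentsWithStats(t.astype(np.uint8))
    for i in range(1,k):
        if st[i,4]>15:
            q=p[l==i]; h=q[q[:,2]>.1]
            print(n,st[i],'mean',q.mean(0).round(4),'top',np.median(h,0).round(4) if len(h) else '',((h[:,:2].min(0)+h[:,:2].max(0))/2).round(4) if len(h) else '')
    # strip + tray
c=dict(np.load('top0.npz')); p=cloud(c)
g=cv2.cvtColor(c['color'],cv2.COLOR_BGR2HSV)
t=((g[...,2]<110)&(g[...,1]<90)).astype(np.uint8); t[:, :140]=0;t[:,300:]=0;t[:140]=0;t[270:]=0
cs,_=cv2.findContours(t,0,2); q=max(cs,key=cv2.contourArea)
w=plane(c,q[:,0],.024)[:,:2]; print('tray',cv2.minAreaRect((w*1000).astype(np.float32)))
t=(np.isfinite(p[...,2])&(p[...,2]>.007)&(p[...,2]<.02)); t[:, :370]=0;t[:,515:]=0;t[:160]=0;t[240:]=0
w=p[t][:,:2]; print('strip',cv2.minAreaRect((w*1000).astype(np.float32)), np.median(p[t][:,2]))
E
```

```text
top [486 180  15  14 160] mean [ 0.5684 -0.2874  0.102 ] top [ 0.568  -0.2885  0.1039] [ 0.5692 -0.2887]
top [440 182  26  24 472] mean [ 0.5561 -0.2176  0.102 ] top [ 0.5563 -0.2183  0.1023] [ 0.5567 -0.2187]
top [399 189  24  24 462] mean [ 0.5437 -0.1465  0.1022] top [ 0.5435 -0.1469  0.1026] [ 0.5443 -0.1467]
side [343 249  23  23 421] mean [ 0.5415 -0.1509  0.1017] top [ 0.5423 -0.1493  0.1028] [ 0.5431 -0.1474]
side [364 280  25  25 488] mean [ 0.5541 -0.2218  0.1016] top [ 0.5549 -0.2201  0.1028] [ 0.556  -0.2197]
side [393 319  15  16 197] mean [ 0.5653 -0.2914  0.102 ] top [ 0.5661 -0.291   0.1032] [ 0.5675 -0.2891]
tray ((543.0131225585938, 200.47654724121094), (210.71969604492188, 157.76876831054688), 75.27599334716797)
strip ((556.6629028320312, -218.45751953125), (76.22684478759766, 226.75184631347656), 9.775625228881836) 0.010972790685570055
```

```bash
cat >> h.py <<'E'
from scipy.spatial.transform import Rotation as Ro
def goto(x,y,z,ydeg):
    "shift (tool mm) and turn (rad) that bring TCP to x,y,z with tool y at world angle ydeg (mod 180)"
    s=sensors.get_state(); q=s['orientation']; R=Ro.from_quat(np.r_[q[1:],q[0]]).as_matrix()
    d=R.T@(np.array([x,y,z])-s['tcp_pos'])*1000
    a=np.degrees(np.arctan2(R[1,1],R[0,1])); t=-((ydeg-a+90)%180-90)
    print('t',round(s['clock'],2),'shift',d.round(1),'turn',round(np.radians(t),3),'q',s['joint_pos'].round(2))
E
python3 -c "
from h import *
goto(.5437,-.1475,.2,9.8)"
```

```text
t 0.1 shift [ 495.7 -307.    31.1] turn -1.512 q [-1.48  0.31  0.05  1.3   0.    1.43]
```

```bash
python3 -m handwheel '[[40,-25,2,-0.12,1],[80,-50,5,-0.25,1],[121,-75,8,-0.37,1],[162,-100,10,-0.5,1],[203,-125,12,-0.62,1],[244,-150,15,-0.75,1],[285,-176,18,-0.87,1],[325,-201,20,-1.0,1]]' 50
python3 -c "
from h import *
goto(.5437,-.1475,.2,9.8)"
```

```text
clock: 0.9
tcp_pos: [0.4025, -0.2883, 0.2109]
orientation: [-0.0, 0.815, 0.579, -0.0]
wrist_force: [1.2, -1.0, -0.5]
finger_gap: 0.0855
grip_force: 0.0
t 0.9 shift [179.5  86.9  10.9] turn -0.507 q [-0.78  0.17 -0.19  1.21 -0.    1.12]
```

```bash
python3 -m handwheel '[[40,20,2,-0.12,1],[80,39,5,-0.24,1],[120,58,8,-0.35,1],[155,75,10,-0.45,1],[172,83,11,-0.5,1],[179,87,11,-0.507,1],[179,87,11,-0.507,1],[179,87,11,-0.507,1]]'
python3 - <<'E'
from h import *
goto(.5437,-.1475,.2,9.8)
c=cam('wrist'); cv2.imwrite('pics/w1.png',c['color']); p=cloud(c)
m=(p[...,2]>.085)&(p[...,2]<.125)
k,l,st,ce=cv2.connectedComponentsWithStats(m.astype(np.uint8))
for i in range(1,k):
    if st[i,4]>60:
        h=p[l==i]; h=h[h[:,2]>.098]
        print(st[i],np.median(h,0).round(4),((h[:,:2].min(0)+h[:,:2].max(0))/2).round(4),np.ptp(h[:,:2],axis=0).round(3))
E
```

```text
clock: 1.7
tcp_pos: [0.5428, -0.1512, 0.2001]
orientation: [-0.0, 0.647, 0.763, -0.0]
wrist_force: [-0.6, -0.5, 0.5]
finger_gap: 0.0856
grip_force: 0.0
t 1.7 shift [3.5 1.4 0.1] turn -0.007 q [-0.41  0.3  -0.05  1.22 -0.    0.99]
[ 301  164   55   56 2404] [ 0.5443 -0.1457  0.103 ] [ 0.5446 -0.1469] [0.04 0.04]
[ 304  250   51   55 2207] [ 0.5565 -0.2157  0.1031] [ 0.557  -0.2181] [0.04  0.041]
[317 334  25  15 283] [ 0.5659 -0.2791  0.1009] [ 0.567  -0.2797] [0.015 0.005]
```

View pics/w1.png

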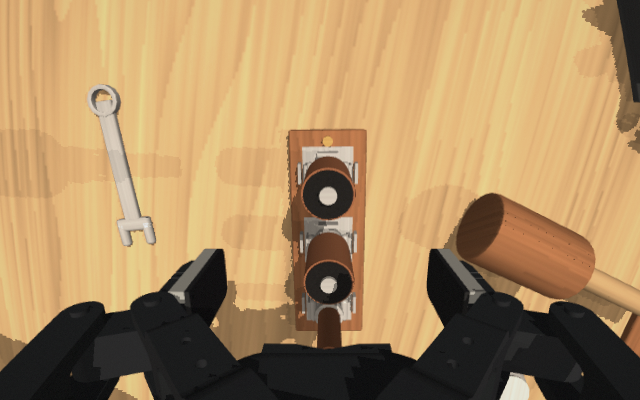

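The wrist view confirms drum A's top at (328,196), drum B's at (329,285) and the thin one's at (328,335), with the fingers set across the strip. I'll descend halfway and check.

```bash
python3 -m handwheel '[[0,0,15,0,1],[0,0,35,0,1],[0,0,55,0,1],[0,0,70,0,1],[0,0,75,0,1],[0,0,75,0,1]]'
python3 -c "
from h import *
goto(.5445,-.147,.048,9.8)"
```

```text
clock: 2.35
tcp_pos: [0.5425, -0.1513, 0.1249]
orientation: [-0.001, 0.647, 0.763, -0.0]
wrist_force: [0.4, 0.2, 0.2]
finger_gap: 0.0853
grip_force: 0.0
t 2.35 shift [ 3.9  2.8 76.9] turn -0.007 q [-0.41  0.34 -0.18  1.05 -0.    0.99]
```

```bash
python3 -m handwheel '[[4,3,15,-0.007,1],[4,3,35,-0.007,1],[4,3,55,-0.007,1],[4,3,70,-0.007,1],[4,3,77,-0.007,1],[4,3,77,-0.007,1]]'
python3 -c "
from h import *
goto(.5445,-.147,.048,9.8)"
python3 -m handwheel '[[0,0,0,0,0.2],[0,0,0,0,0.2],[0,0,0,0,0.2],[0,0,0,0,0.2],[0,0,0,0,0.2],[0,0,0,0,0.2],[0,0,0,0,0.2],[0,0,0,0,0.2]]' 60
```

```text
clock: 2.95
tcp_pos: [0.5455, -0.1464, 0.0482]
orientation: [-0.0, 0.644, 0.765, -0.0]
wrist_force: [-0.1, -0.6, -0.1]
finger_gap: 0.0855
grip_force: 0.0
t 2.95 shift [-0.4 -1.1  0.2] turn 0.001 q [-0.4   0.41 -0.28  0.88 -0.    0.99]
clock: 3.75
tcp_pos: [0.5454, -0.1466, 0.0493]
orientation: [0.0, 0.643, 0.765, -0.001]
wrist_force: [-4.2, -0.1, 5.2]
finger_gap: 0.0391
grip_force: 58.3
```

```bash
python3 -m handwheel '[[0,0,-3,0,0.2],[0,0,-7,0,0.2],[0,0,-11,0,0.2],[0,0,-15,0,0.2],[0,0,-19,0,0.2],[0,0,-23,0,0.2],[0,0,-27,0,0.2],[0,0,-32,0,0.2]]'
python3 -m handwheel '[[0,0,-15,0,0.2],[0,0,-35,0,0.2],[0,0,-55,0,0.2],[0,0,-65,0,0.2],[0,0,-70,0,0.2],[0,0,-70,0,0.2]]'
python3 - <<'E'
from h import *
c=np.array([.543,.2005]); u=np.array([.254,.967]); print('spots',c+.045*u,c-.045*u)
goto(*(c+.045*u),.15,-14.7)
c=cam('side'); cv2.imwrite('pics/s1.png',c['color'][100:400,150:600])
E
```

```text
clock: 4.55
tcp_pos: [0.5466, -0.1465, 0.0815]
orientation: [0.001, 0.643, 0.766, 0.0]
wrist_force: [1.0, 0.0, -2.8]
finger_gap: 0.0384
grip_force: 61.5
clock: 5.15
tcp_pos: [0.5462, -0.1463, 0.1509]
orientation: [0.001, 0.643, 0.766, 0.0]
wrist_force: [0.6, 0.1, -2.9]
finger_gap: 0.0391
grip_force: 61.5
spots [0.55443  0.244015] [0.53157  0.156985]
t 5.15 shift [383.1  75.3   0.7] turn 0.43 q [-0.4   0.33 -0.13  1.11 -0.    0.99]
```

View pics/s1.png

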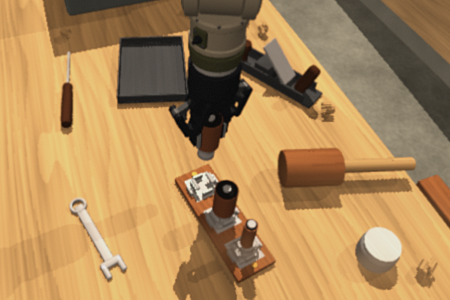

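Drum A hangs upright in the gripper, its foot at crop pixel (205,155), above its empty station. I'll carry it to the tray's far half.

```bash
python3 -m handwheel '[[10,2,0,0.01,0.2],[30,6,0,0.03,0.2],[60,12,0,0.07,0.2],[95,19,0,0.11,0.2],[130,26,0,0.15,0.2],[165,32,0,0.19,0.2],[200,39,0,0.22,0.2],[235,46,0,0.26,0.2]]'
python3 -m handwheel '[[35,7,0,0.04,0.2],[70,14,0,0.08,0.2],[100,20,0,0.11,0.2],[122,24,0,0.14,0.2],[137,27,0,0.16,0.2],[145,29,0,0.17,0.2],[148,29,0,0.17,0.2],[148,29,0,0.17,0.2]]'
python3 - <<'E'
from h import *
goto(.554,.244,.06,-14.7)
E
```

```text
clock: 6.0
tcp_pos: [0.5495, 0.0954, 0.1492]
orientation: [-0.001, 0.738, 0.675, -0.001]
wrist_force: [0.6, 0.7, -2.8]
finger_gap: 0.0388
grip_force: 61.6
clock: 6.8
tcp_pos: [0.5919, 0.2382, 0.1497]
orientation: [-0.0, 0.792, 0.611, -0.001]
wrist_force: [-0.3, -0.1, -2.3]
finger_gap: 0.0394
grip_force: 61.6
t 6.8 shift [ -3.9 -38.   89.7] turn -0.0 q [ 0.26  0.47  0.07  1.18 -0.    2.08]
```

```bash
python3 -m handwheel '[[-1,-8,5,0,0.2],[-2,-20,15,0,0.2],[-3,-32,30,0,0.2],[-4,-38,50,0,0.2],[-4,-38,70,0,0.2],[-4,-38,82,0,0.2],[-4,-38,88,0,0.2],[-4,-38,90,0,0.2]]'
python3 -m handwheel '[[0,0,0,0,0.2],[0,0,4,0,0.2],[0,0,7,0,0.2],[0,0,10,0,0.2],[0,0,12,0,0.2],[0,0,14,0,0.2],[0,0,14,0,0.2]]'
python3 -c "
from h import *
goto(.554,.244,.041,-14.7)"
```

```text
clock: 7.6
tcp_pos: [0.5544, 0.2435, 0.0598]
orientation: [-0.0, 0.792, 0.61, -0.0]
wrist_force: [1.1, -0.2, -2.5]
finger_gap: 0.0388
grip_force: 61.6
clock: 8.3
tcp_pos: [0.5544, 0.2439, 0.0459]
orientation: [-0.0, 0.792, 0.611, -0.0]
wrist_force: [-0.2, -0.9, -1.9]
finger_gap: 0.0388
grip_force: 61.6
t 8.3 shift [-0.  -0.4  4.9] turn -0.0 q [ 0.28  0.49 -0.17  0.92 -0.    2.11]
```

```bash
python3 -m handwheel '[[0,0,1,0,0.2],[0,0,2,0,0.2],[0,0,3,0,0.2],[0,0,3.5,0,0.2],[0,0,3.5,0,0.2]]'; python3 -m handwheel '[[0,0,0.5,0,0.2],[0,0,1,0,0.2],[0,0,1.5,0,0.2],[0,0,1.5,0,0.2]]'
```

```text
clock: 8.8
tcp_pos: [0.5546, 0.244, 0.0427]
orientation: [-0.0, 0.792, 0.611, -0.0]
wrist_force: [-0.7, -0.4, -2.8]
finger_gap: 0.039
grip_force: 61.6
clock: 9.2
tcp_pos: [0.5547, 0.244, 0.0415]
orientation: [0.0, 0.792, 0.611, 0.0]
wrist_force: [-0.5, -0.6, 0.4]
finger_gap: 0.0387
grip_force: 61.7
```

```bash
python3 -m handwheel '[[0,0,0.4,0,0.2],[0,0,0.4,0,0.5],[0,0,0.4,0,0.55],[0,0,0.4,0,0.6],[0,0,0.4,0,0.7],[0,0,0.4,0,0.8],[0,0,0.4,0,0.8],[0,0,0.4,0,0.8]]'
python3 -m handwheel '[[0,0,-10,0,0.8],[0,0,-30,0,0.8],[0,0,-60,0,0.9],[0,0,-90,0,1],[0,0,-120,0,1],[0,0,-140,0,1],[0,0,-150,0,1],[0,0,-150,0,1]]'
python3 - <<'E'
from h import *
goto(.5565,-.2185,.19,9.8)
c=cam('side'); cv2.imwrite('pics/s2.png',c['color'][100:400,150:600])
E
```

```text
clock: 10.0
tcp_pos: [0.5547, 0.2439, 0.0408]
orientation: [0.0, 0.792, 0.611, -0.0]
wrist_force: [-0.2, 0.1, -0.1]
finger_gap: 0.0684
grip_force: 0.0
clock: 10.8
tcp_pos: [0.5556, 0.2442, 0.1929]
orientation: [0.001, 0.792, 0.611, 0.002]
wrist_force: [0.0, -0.3, 0.2]
finger_gap: 0.0856
grip_force: 0.0
t 10.8 shift [-447.3  118.5    2.4] turn -0.428 q [ 0.28  0.38  0.05  1.24 -0.    2.11]
```

View pics/s2.png

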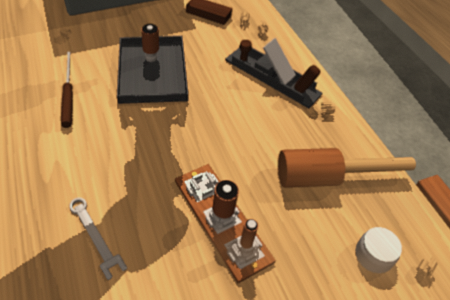

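Drum A stands upright in the tray, its top at crop pixel (150,28) and its foot near (152,70). The station it came from is empty, so drum B is next.

```bash
python3 -m handwheel '[[-20,5,0,-0.02,1],[-60,16,0,-0.06,1],[-105,28,0,-0.1,1],[-150,40,0,-0.14,1],[-195,52,0,-0.19,1],[-240,64,0,-0.23,1],[-285,75,0,-0.27,1],[-330,87,0,-0.32,1]]'
python3 -c "
from h import *
goto(.5565,-.2185,.19,9.8)"
```

```text
clock: 11.65
tcp_pos: [0.5535, -0.0988, 0.1891]
orientation: [-0.001, 0.684, 0.73, -0.001]
wrist_force: [1.1, 0.4, 0.3]
finger_gap: 0.0854
grip_force: 0.0
t 11.65 shift [-119.7   -4.8   -1.1] turn -0.106 q [-0.32  0.31 -0.07  1.2   0.    1.19]
```

```bash
python3 -m handwheel '[[-40,-2,0,-0.04,1],[-75,-3,0,-0.07,1],[-100,-4,0,-0.09,1],[-115,-5,0,-0.106,1],[-120,-5,0,-0.106,1],[-120,-5,0,-0.106,1]]'
python3 - <<'E'
from h import *
goto(.5565,-.2185,.12,9.8)
c=cam('wrist'); p=cloud(c)
m=(p[...,2]>.085)&(p[...,2]<.125)
k,l,st,ce=cv2.connectedComponentsWithStats(m.astype(np.uint8))
for i in range(1,k):
    if st[i,4]>60:
        h=p[l==i]; h=h[h[:,2]>.098]
        print(st[i],((h[:,:2].min(0)+h[:,:2].max(0))/2).round(4),np.ptp(h[:,:2],axis=0).round(3))
E
```

```text
clock: 12.25
tcp_pos: [0.5568, -0.2175, 0.1894]
orientation: [-0.001, 0.645, 0.764, -0.0]
wrist_force: [0.0, -0.3, 0.3]
finger_gap: 0.0855
grip_force: 0.0
t 12.25 shift [-1.1 -0.3 69.4] turn -0.003 q [-0.51  0.37  0.03  1.23  0.    0.9 ]
[ 297  172   57   59 2606] [ 0.557 -0.218] [0.04 0.04]
[311 271  30  37 871] [ 0.5693 -0.2889] [0.022 0.023]
```

```bash
python3 -m handwheel '[[-0.5,0,15,0,1],[-0.5,0,40,0,1],[-0.5,0,70,0,1],[-0.5,0,100,0,1],[-0.5,0,122,0,1],[-0.5,0,135,0,1],[-0.5,0,141,0,1],[-0.5,0,141,0,1]]'
python3 -c "
from h import *
goto(.557,-.2182,.048,9.8)"
python3 -m handwheel '[[0,0,0,0,0.2],[0,0,0,0,0.2],[0,0,0,0,0.2],[0,0,0,0,0.2],[0,0,0,0,0.2],[0,0,0,0,0.2],[0,0,0,0,0.2],[0,0,0,0,0.2]]' 60
```

```text
clock: 13.1
tcp_pos: [0.5574, -0.2172, 0.0496]
orientation: [-0.0, 0.645, 0.764, -0.0]
wrist_force: [0.2, 0.1, -0.2]
finger_gap: 0.0851
grip_force: 0.0
t 13.1 shift [-0.9 -0.6  1.6] turn -0.001 q [-0.51  0.47 -0.19  0.92 -0.    0.9 ]
clock: 13.9
tcp_pos: [0.5575, -0.2184, 0.051]
orientation: [0.001, 0.645, 0.764, -0.0]
wrist_force: [-3.1, -0.2, 5.6]
finger_gap: 0.0389
grip_force: 58.9
```

```bash
python3 -m handwheel '[[0,0,-3,0,0.2],[0,0,-7,0,0.2],[0,0,-11,0,0.2],[0,0,-15,0,0.2],[0,0,-19,0,0.2],[0,0,-23,0,0.2],[0,0,-27,0,0.2],[0,0,-32,0,0.2]]'
python3 -m handwheel '[[0,0,-15,0,0.2],[0,0,-35,0,0.2],[0,0,-55,0,0.2],[0,0,-65,0,0.2],[0,0,-70,0,0.2],[0,0,-70,0,0.2]]'
python3 - <<'E'
from h import *
goto(.5315,.157,.15,-14.7)
c=cam('top'); p=cloud(c)
m=(p[...,2]>.075)&(p[...,2]<.125); m[:,:150]=0; m[:,290:]=0; m[:145]=0; m[265:]=0
k,l,st,ce=cv2.connectedComponentsWithStats(m.astype(np.uint8))
for i in range(1,k):
    if st[i,4]>30:
        h=p[l==i]; h=h[h[:,2]>.09]
        print(st[i],((h.min(0)+h.max(0))/2).round(4),np.ptp(h,axis=0).round(3))
E
```

```text
clock: 14.7
tcp_pos: [0.5583, -0.2183, 0.0832]
orientation: [0.001, 0.645, 0.764, 0.0]
wrist_force: [-0.1, -0.5, -1.8]
finger_gap: 0.0389
grip_force: 61.6
clock: 15.3
tcp_pos: [0.558, -0.2181, 0.1525]
orientation: [0.001, 0.645, 0.764, 0.0]
wrist_force: [-0.1, -0.1, -1.4]
finger_gap: 0.0387
grip_force: 61.6
t 15.3 shift [374.2  37.    2.2] turn 0.426 q [-0.51  0.39 -0.04  1.14 -0.    0.9 ]
[169 182  27  25 493] [0.5544 0.2431 0.0953] [0.04  0.041 0.01 ]
```

```bash
python3 -m handwheel '[[10,1,0,0.01,0.2],[30,3,0,0.03,0.2],[60,6,0,0.07,0.2],[95,9,0,0.11,0.2],[130,13,0,0.15,0.2],[165,16,0,0.19,0.2],[200,20,0,0.22,0.2],[235,23,0,0.26,0.2]]'
python3 -c "
from h import *
goto(.5315,.157,.15,-14.7)"
```

```text
clock: 16.15
tcp_pos: [0.5395, 0.0197, 0.1509]
orientation: [-0.001, 0.739, 0.674, -0.0]
wrist_force: [0.5, 0.1, -1.7]
finger_gap: 0.0387
grip_force: 61.7
t 16.15 shift [136.  -20.7   1. ] turn 0.164 q [-0.11  0.28 -0.19  1.09  0.    1.55]
```

```bash
python3 -m handwheel '[[35,-5,0,0.04,0.2],[68,-10,0,0.08,0.2],[97,-15,0,0.11,0.2],[117,-18,0,0.14,0.2],[129,-20,0,0.16,0.2],[135,-21,0,0.164,0.2],[135,-21,0,0.164,0.2],[135,-21,0,0.164,0.2]]'
python3 -c "
from h import *
goto(.5315,.157,.06,-14.7)"
```

```text
clock: 16.95
tcp_pos: [0.5317, 0.1537, 0.1515]
orientation: [-0.0, 0.791, 0.611, -0.0]
wrist_force: [-1.0, -0.0, -1.1]
finger_gap: 0.0389
grip_force: 61.7
t 16.95 shift [ 3.2 -1.  91.5] turn 0.002 q [ 0.14  0.31 -0.16  1.1  -0.    1.96]
```

```bash
python3 -m handwheel '[[1,0,10,0,0.2],[2,-1,30,0,0.2],[3,-1,50,0,0.2],[3,-1,70,0,0.2],[3,-1,85,0,0.2],[3,-1,95,0,0.2],[3,-1,102,0,0.2],[3,-1,105,0,0.2]]'
python3 -m handwheel '[[0,0,0,0,0.2],[0,0,1,0,0.2],[0,0,2,0,0.2],[0,0,2,0,0.2]]'
```

```text
clock: 17.75
tcp_pos: [0.5316, 0.1568, 0.0462]
orientation: [-0.0, 0.791, 0.611, -0.0]
wrist_force: [0.3, 0.4, -1.7]
finger_gap: 0.0389
grip_force: 61.7
clock: 18.15
tcp_pos: [0.5321, 0.1572, 0.0452]
orientation: [0.0, 0.791, 0.611, 0.0]
wrist_force: [-0.1, -0.1, -2.0]
finger_gap: 0.0391
grip_force: 61.7
```

```bash
python3 -m handwheel '[[0,0,0.7,0,0.2],[0,0,1.2,0,0.2],[0,0,1.2,0,0.2],[0,0,1.2,0,0.2]]'
python3 -m handwheel '[[0,0,0.6,0,0.2],[0,0,1,0,0.2],[0,0,1,0,0.2],[0,0,1,0,0.2]]'
```

```text
clock: 18.55
tcp_pos: [0.5318, 0.1572, 0.0437]
orientation: [0.0, 0.791, 0.611, -0.0]
wrist_force: [0.1, 0.0, -1.5]
finger_gap: 0.0389
grip_force: 61.7
clock: 18.95
tcp_pos: [0.532, 0.1572, 0.043]
orientation: [0.0, 0.791, 0.611, 0.0]
wrist_force: [-2.1, 0.4, 4.2]
finger_gap: 0.0388
grip_force: 61.9
```

In contact with the tray floor; releasing and backing off.

```bash
python3 -m handwheel '[[0,0,0,0,0.5],[0,0,0,0,0.55],[0,0,0,0,0.6],[0,0,0,0,0.7],[0,0,0,0,0.8],[0,0,0,0,0.8],[0,0,0,0,0.8]]'
python3 -m handwheel '[[0,0,-10,0,0.8],[0,0,-30,0,0.8],[0,0,-60,0,0.9],[0,0,-90,0,1],[0,0,-120,0,1],[0,0,-140,0,1],[0,0,-150,0,1],[0,0,-150,0,1]]'
python3 - <<'E'
from h import *
c=cam('side'); cv2.imwrite('pics/s3.png',c['color'][100:400,150:600])
E
```

```text
clock: 19.65
tcp_pos: [0.5319, 0.1571, 0.0426]
orientation: [0.0, 0.791, 0.611, -0.0]
wrist_force: [-0.2, 0.7, 0.4]
finger_gap: 0.0679
grip_force: 0.0
clock: 20.45
tcp_pos: [0.5328, 0.1573, 0.1945]
orientation: [0.001, 0.791, 0.611, 0.001]
wrist_force: [0.2, -0.2, -0.4]
finger_gap: 0.0852
grip_force: 0.0
```

View pics/s3.png

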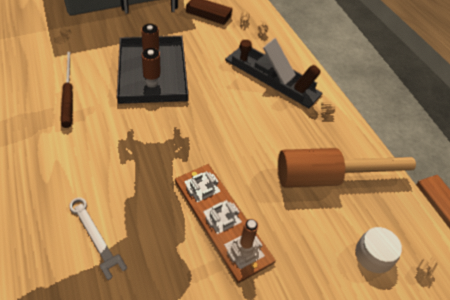

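Both thick drums stand upright in the tray, their tops at crop pixels (150,28) and (151,53). The thin drum is still in its clip at (250,240), and the gripper is clear.

```bash
python3 -c "
from h import *
print(workorder.hand_in())"
```

```text
the job is handed in; nothing more can be done
None
```

The job is handed in at about 20.5 s: both thick drums were pulled one at a time and stand upright in the tray, the thin drum is still in its clip, and the gripper touches nothing.

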